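Load the sleeve and hold the run lever level

TASK

Pick up the thin-walled tube sleeve with a light grip (no more than about 40 N) and slide it gently, without dropping or slamming it, over the spindle's post until it stands fully home, then let go of it. Only then press the spring-loaded hold-to-run lever down with the fingertips until it is level, flush with the cheeks beside it and never on towards its bottom stop (that trips the cut-out), hold it steady there for at least three seconds, and finish while still holding it level. Leave the flange, the drilled plate and the loose side handle where they are.

Things in the scene. Friction and masses are not known exactly. Their poses are not given: they have to be found in the camera images.
- sleeve: loose thin-walled aluminium tube, outside diameter 46 mm, bore 38 mm, 40 mm tall, 40 to 85 g, standing upright on the bench; origin at the centre of its underside, z along its axis. It is the tall tube, not the flat flange. It dents if each finger squeezes it with more than 55 N, if it is dropped over 10 mm or pushed on with over 40 N
- spindle: round grey spindle unit fixed to the bench, 136 mm across the foot, with a bright steel deck 84 mm across whose flat top is 55 mm above the bench, and a dark upright post in the middle; origin at the centre of its underside
- seat (a point): centre of the spindle's deck, at the foot of the post, where the centre of the sleeve's underside comes to rest. The post is 34 mm in diameter and rises 36 mm above this point, the last 10 mm tapering to 20 mm diameter; z is up
- runbox: run-lever unit fixed to the bench: base plate 220 x 90 x 12 mm (x -0.120 to 0.100), grey block and two cheeks (x -0.010 to 0.090) with level tops 106 mm above the bench, one each side of the lever. Origin on the bench; -x points from the block to the lever's free end, roughly at the robot. The lever's hinge is parallel to y at x = 0.050, z = 0.100
- pad (a point): centre of the top face of the black pad at the lever's free end (pad 50 mm along the lever, 46 mm wide, 12 mm thick), 125 mm along the lever from the hinge. The lever slopes up to the pad at rest (pad about 149 mm above the bench); level, the pad's top is 106 mm above the bench, at x = -0.075 of the runbox
- lever (a joint): angle of the hold-to-run lever: 0 at rest (free end 0.35 rad above level), 0.35 when level with its top flush with the cheeks, 0.62 at the bottom stop; grows as it is pressed down. Spring-loaded, springs back when let go; at the pad it takes about 3 N to start and 8 N at level, 12 N at the stop. Above 0.50 the cut-out trips
- flange: loose flat steel ring, 64 mm outside, 28 mm bore, 14 mm thick, lying on the bench; bystander; origin at the centre of its underside
- plate: loose dark steel plate with three holes, 110 x 70 x 12 mm, lying flat on the bench; bystander; origin at the centre of its underside
- handle: loose black rubber side handle (of a power tool) standing on its flange, 48 mm across the foot, 88 mm tall, between and a little beyond the two units; bystander; origin at the centre of its underside

How it is judged:
On the way, in this order (a step that is already met when the one before it is completed fails the run):
1. the sleeve stands fully home on the spindle's post and the fingers have let go of it (horizontal distance between sleeve and seat below 0.005 m and z of sleeve in the frame of seat below 0.003 m and angle between sleeve's own z axis and vertical below 0.08 rad and contact force between the fingers and sleeve below 0.2 N), for 0.2 s.
2. the run lever is held level (within 0.08 rad) by the fingers for two and a half seconds (value of joint lever between 0.27 and 0.43 rad and contact force between the fingers and runbox above 1.5 N), for 2.5 s.
At the end, for the whole second after the job is handed in: The robot is still pressing the run lever, which stays within 0.08 rad (4.5 degrees) of level; the sleeve stands upright on the spindle's deck around the post (within 3 mm of the deck, 5 mm of the axis), untouched by the robot (all of step 1 and all of step 2 and contact force between the arm and sleeve below 0.2 N and linear speed of sleeve below 0.02 m/s); the arm keeps its last pose, push and grip.
It fails at once if the sleeve squeezed hard by the fingers (over 55 N a finger, 110 N for both together) (contact force between the fingers and sleeve above 110 N).
It fails at once if the sleeve dropped (falling over 0.45 m/s outside the fingers, as from over 10 mm) or pushed onto the spindle with over 40 N ((contact force between the fingers and sleeve below 0.2 N and linear speed of sleeve above 0.45 m/s) or contact force between sleeve and spindle above 40 N).
It fails at once if the lever pressed past level into the cut-out (over 0.50 rad) (value of joint lever above 0.5 rad).
It fails at once if the lever pressed before the sleeve is on the post (value of joint lever above 0.15 rad and (horizontal distance between sleeve and seat above 0.01 m or z of sleeve in the frame of seat above 0.01 m)).
It fails at once if a bystander disturbed (flange, plate or side handle moved over 30 mm) (distance of any of flange, plate, handle from where it was at the start of the episode above 0.03 m).
It also fails if it takes over 67 s, if anything falls off the work surface, if the arm or the gripper's body presses on something with over 40 N, if the wrist force passes 120 N, or if a joint passes its speed limit or range.

ROBOT

A 7-joint arm with a two-finger parallel gripper is mounted at the origin on the work surface. World frame = base frame: x ahead of the robot, y to its left, z up, the work surface at z = 0. Lengths are in m, angles in rad, forces in N, time in s.
With the tool pointing down it reaches from about 0.4 to 0.85 m from the base axis. Payload 10.4 kg.
Tool frame: the origin (TCP) lies on the centre line of the jaws, within the pads' length; the fingertips stand r.tip_extent ahead of it and the grasp point (between the pads) lies 3 mm ahead of it (r.tip_extent is the distance from the TCP to the fingertips, in m); z points along the fingers, y is the direction in which the jaws open and shut (so a half turn about z gives the same grasp; the last joint's range is limited). The gripper opens to 87 mm and grips with 3 to 60 N. Pads are 19 mm wide; open, the fingers measure 117 mm over their backs; the gripper's body (75 mm by 190 mm) begins 51 mm behind the grasp point.
Start: joints at [-1.142, 0.332, -0.065, 1.46, 0.022, 1.35, -0.088], TCP at [0.273, 0.562, 0.245] pointing down, gripper open.
Joint ranges: [-2.6, 2.6], [-0.5, 2.12], [-1.47, 1.34], [0.16, 2.42], [-1.27, 4.41], [0.06, 2.06], [-2.6, 2.6]. Speed limits (rad/s): [2.22, 2.22, 2.79, 2.79, 3.14, 3.14, 3.14].

INTERFACE

Orientations are given as a unit quaternion [x, y, z, w].
In Python, from bench import r gives the robot as it stands. The module is installed in compiled form; this text tells all that it offers.
- The arm moves only by the shell command python3 -m jog 'ROWS' [FORCE]. ROWS is JSON, a list of rows, each a list of 5 numbers: the shift along the tool's x, y, z in cm, then the turn about the tool's z in rad, then the closure, from 0 (fully open) to 1 (shut). A call has exactly 10 rows; each row shifts and turns the pose as measured when the row begins, along the tool's axes as they then stand; what a row does not reach is not made up. A row lasts 1/10 s, in which the tool goes at most 50 mm and 8.59 degrees, less where a joint would pass 70% of its speed; a pose out of reach is approached as far as the arm can. A call with a gripper value outside its range is refused whole. The fingers move at their own pace and stop on an object; FORCE is the grip in N (left out, the last holds). Time passes only in rows, so rows that do not move let the fingers close, or fill a call up. It gives the time, the measured TCP pose, the force and the opening at its end, in the units of the state.
- r.read_state(): the state, without advancing time (a new reading comes with each control period).
- r.camera(name): name is "scene" or "top"; returns a dict with "pixels" (384x512x3 uint8, red, green, blue), "fx", "fy", "cx", "cy" (pixels), "k1" (the pictures are not rectified: a ray, as slopes to the right and down, at radius r is drawn at 1 + k1 r^2 times it, then the intrinsics apply), "camera_from_world" (4x4, takes a point from world to camera coordinates). Camera axes: x right, y up, looking along -z (the intrinsics and any distortion apply to the point x, -y, -z); pixel columns grow to the right and rows downward; lengths in m; the calibration is good to about 2 mm. A picture is of the moment at which its call begins. There is no depth.
- r.close_job(): hands the job in, once; it reports no verdict.
The state is a dict: "time": time; "joint_positions": joint angles; "joint_vel": joint speeds; "joint_torque": joint torques, N m; "ee_pos": TCP position; "eef_rot": TCP orientation; "ft_force": force on the tool from outside, world axes, zero at the start; "torque": the same for the moment, N m; "width": finger opening in m.
Only numpy, scipy, OpenCV 4.12 (cv2) and the standard library are available. Lean on these libraries where they do the work, as an engineer would, in place of code of your own. Each camera call takes 0.05 s, during which the arm holds its last target. There are 200 camera calls.

## Working session

There is one attempt and no reset: what is moved stays moved. The work goes in short steps, Python scripts to look and compute and a shell command to move; the robot and the scene stay as the last step left them, time stands still between calls to the robot, and variables do not carry over. Pictures are saved under pics/ and viewed, about 8 in all and at most 12, crops included, and the job is handed in when it is done.

```bash
mkdir -p pics; cat > h.py <<'E'
import numpy as np, cv2
from bench import r
from scipy.spatial.transform import Rotation as R
def snap(n,f):
    c=r.camera(n); cv2.imwrite('pics/'+f,c['pixels'][...,::-1].copy()); return c
def pix2w(c,u,v,z):
    K=np.array([[c['fx'],0,c['cx']],[0,c['fy'],c['cy']],[0,0,1]],float)
    d=cv2.undistortPoints(np.array([[[u,v]]],float),K,np.array([c['k1'],0,0,0.]))[0,0]
    M=np.array(c['camera_from_world']); ray=M[:3,:3].T@np.array([d[0],-d[1],-1]); o=-M[:3,:3].T@M[:3,3]
    return o+ray*(z-o[2])/ray[2]
def w2pix(c,p):
    M=np.array(c['camera_from_world']); q=M[:3,:3]@np.array(p)+M[:3,3]
    a=np.array([q[0],-q[1]])/-q[2]; a=a*(1+c['k1']*(a@a)); return np.array([c['fx']*a[0]+c['cx'],c['fy']*a[1]+c['cy']])
def totool(p):
    s=r.read_state(); return R.from_quat(s['eef_rot']).inv().apply(np.array(p)-s['ee_pos'])*100
E
python3 - <<'E'
from h import *
for n in('top','scene'):
    c=snap(n,n+'0.png'); M=np.array(c['camera_from_world']);print(n,c['fx'],c['k1'],-M[:3,:3].T@M[:3,3]);print(M.round(3))
s=r.read_state();print(s,r.tip_extent);print(R.from_quat(s['eef_rot']).as_matrix().round(3))
E
```

```text
top 349.4061976465944 -0.07107835599572043 [0.43148358 0.00430126 0.77073317]
[[ 0.027 -1.     0.001 -0.008]
 [ 0.98   0.027  0.197 -0.575]
 [-0.197 -0.004  0.98  -0.671]
 [ 0.     0.     0.     1.   ]]
scene 360.6894640297786 -0.11644813253409142 [ 0.85980827 -0.22493799  0.69610313]
[[ 0.62   0.785  0.004 -0.359]
 [-0.661  0.519  0.542  0.308]
 [ 0.423 -0.338  0.841 -1.025]
 [ 0.     0.     0.     1.   ]]
{'time': 0.1, 'joint_positions': array([-1.14160657,  0.33279536, -0.06470027,  1.4608635 ,  0.02161486,
        1.34989768, -0.08847684]), 'joint_vel': array([ 8.92907930e-05, -2.46540389e-03,  1.85673565e-04, -1.82752830e-03,
       -1.68345174e-03, -4.13400667e-04,  1.16948173e-03]), 'joint_torque': array([ 1.91584855e-03, -6.24547076e+01,  2.48948793e-02, -3.90717316e+01,
       -6.14750572e-02,  3.66778078e-02,  4.91704998e-05]), 'ee_pos': array([0.27272654, 0.56200025, 0.24383885]), 'eef_rot': array([ 2.23956119e-01,  9.74599023e-01, -6.24944432e-04, -1.06586491e-04]), 'ft_force': array([-0.43948967,  0.11159367,  0.03618284]), 'torque': array([-0.05355219, -0.01996657,  0.00765992]), 'width': 0.0873190337577391} 0.022
[[-0.9    0.437 -0.   ]
 [ 0.437  0.9   -0.001]
 [-0.    -0.001 -1.   ]]
```

View pics/top0.png

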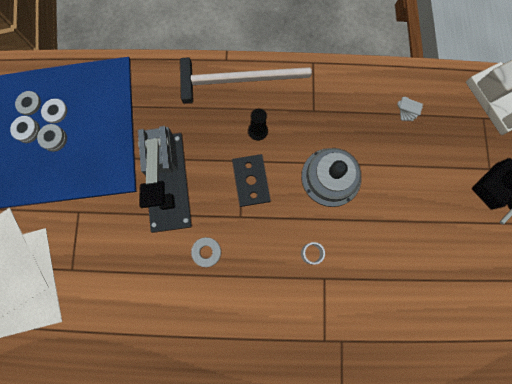

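View pics/scene0.png

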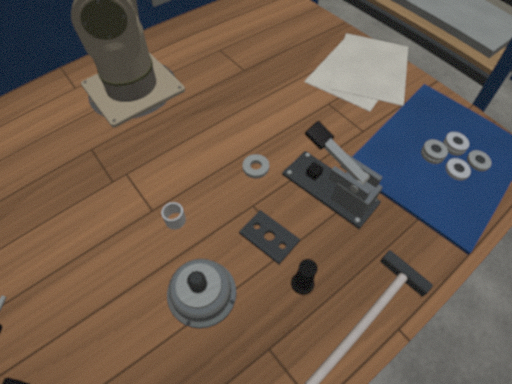

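The top picture shows the sleeve at about (314,253), the spindle at (331,177), the handle at (258,124), the plate at (251,180), the flange at (206,252) and the lever pad at (152,194). In the scene picture the sleeve is at (173,215), the spindle at (202,290) and the pad at (319,134). I'll enlarge these areas.

```bash
python3 - <<'E'
from h import *
t=cv2.imread('pics/top0.png');s=cv2.imread('pics/scene0.png')
def crop(i,u,v,w,h,k=5):
    return cv2.resize(i[v:v+h,u:u+w],None,fx=k,fy=k,interpolation=cv2.INTER_CUBIC)
# each 80x60 at 5x -> 400x300
g=np.vstack([np.hstack([crop(t,292,142,80,60),crop(t,275,225,80,60)]),np.hstack([crop(s,160,250,80,60),crop(s,135,185,80,60)])])
cv2.imwrite('pics/z1.png',g)
g=np.hstack([crop(t,120,115,80,120),crop(s,280,110,110,120)[:, :400+0]]);cv2.imwrite('pics/z2.png',g)
E
```

```text
(no output)
```

View pics/z1.png

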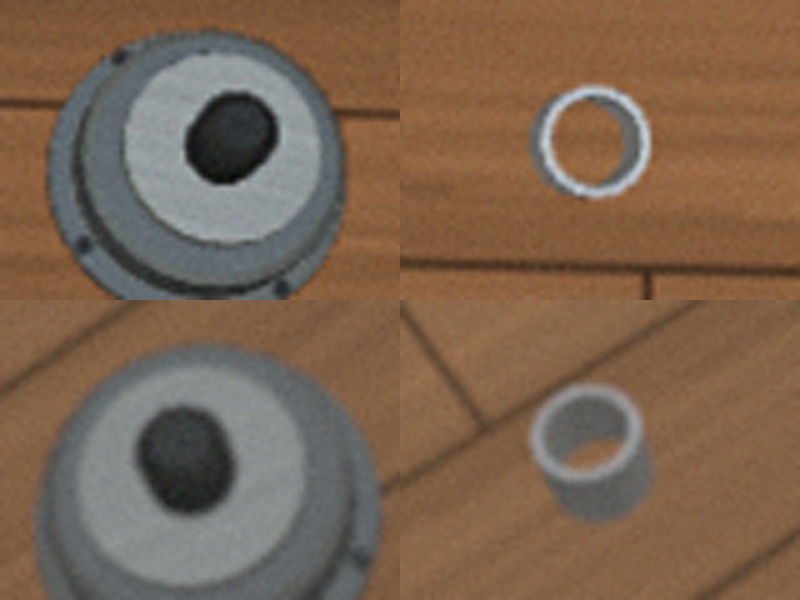

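View pics/z2.png

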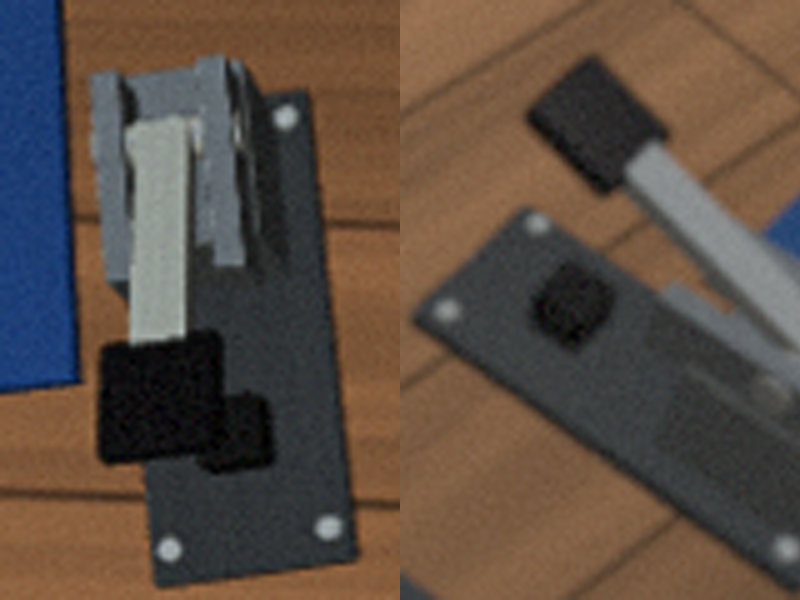

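The crops show both circle rims and the pad clearly. I read the centres off them and triangulate: deck at (336.2,171.0) top and (197.9,284.8) scene, sleeve rim at (313.8,253.2) and (171.9,211.3), pad at (151.9,194.5) and (319.1,134).

```bash
python3 - <<'E'
from h import *
t=r.camera('top');s=r.camera('scene')
for n,a,b,z in(('deck',(336.2,171.0),(197.9,284.8),.055),('sleeve',(313.8,253.2),(171.9,211.3),.04),('pad',(151.9,194.5),(319.1,134),.149)):
    print(n,pix2w(t,*a,z).round(4),pix2w(s,*b,z).round(4))
f=lambda X,Y:(120+X/5-.4,115+Y/5-.4)
S=[pix2w(t,*f(*p),.012)[:2] for p in((286,118),(169,550),(329,528))];print(S)
d=S[0]-S[2];print('yaw of +x from long',np.arctan2(d[1],d[0]));d=S[1]-S[2];print('short',np.arctan2(d[1],d[0])-np.pi/2)
for n,p in(('flange',(206,252)),('plate',(251,180)),('handle',(258,134))): print(n,pix2w(t,*p,.012))
for n in((131,340),(187,340)): pass
p=pix2w(t,*f(161,399),.149)[:2];q=pix2w(t,*f(160,122),.106)[:2];d=q-p;print(q,np.arctan2(d[1],d[0]))
sv=pix2w(t,313.8,253.2,.04); print('tool delta',totool([*sv[:2],.1]))
E
```

```text
deck [ 0.6292 -0.1727  0.055 ] [ 0.6291 -0.1728  0.055 ]
sleeve [ 0.4559 -0.1263  0.04  ] [ 0.4568 -0.1265  0.04  ]
pad [0.5497 0.1874 0.149 ] [0.5522 0.187  0.149 ]
[array([0.70898723, 0.1813922 ]), array([0.50875839, 0.21894031]), array([0.52055209, 0.14911857])]
yaw of +x from long 0.16962601617367867
short 0.1673320003380585
flange [0.45319856 0.10048373 0.012     ]
plate [0.61480104 0.00815941 0.012     ]
handle [ 0.72396573 -0.00494918  0.012     ]
[0.67178199 0.21057057] 0.18620347570810716
tool delta [-46.53061373 -53.92800147  14.4530088 ]
```

```bash
python3 -m jog '[[-3.1,-3.6,0,0,0],[-3.1,-3.6,0,0,0],[-3.1,-3.6,0,0,0],[-3.1,-3.6,0,0,0],[-3.1,-3.6,0,0,0],[-3.1,-3.6,0,0,0],[-3.1,-3.6,0,0,0],[-3.1,-3.6,0,0,0],[-3.1,-3.6,0,0,0],[-3.1,-3.6,0,0,0]]' 25; python3 -c "
from h import *
print(totool([.4563,-.1264,.1]))"
```

```text
time: 1.2
ee_pos: [0.3952, 0.0909, 0.2409]
eef_rot: [0.219, 0.976, -0.0, -0.002]
ft_force: [1.0, 0.2, 1.1]
width: 0.0871
[-14.85532855 -17.021941    14.05285353]
```

```bash
python3 -m jog '[[-2.5,-2.8,1,0,0],[-2.5,-2.8,1,0,0],[-2.5,-2.8,1.5,0,0],[-2.5,-2.8,1.5,0,0],[-2.5,-2.8,2,0,0],[-1.5,-1.8,2,0,0],[-0.5,-0.8,2,0,0],[0,0,2,0,0],[0,0,0,0,0],[0,0,0,0,0]]'; python3 -c "
from h import *
print(totool([.4563,-.1264,.034]))
snap('top','top1.png');snap('scene','scene1.png')
t=cv2.imread('pics/top1.png');s=cv2.imread('pics/scene1.png')
c=lambda i,u,v:cv2.resize(i[v:v+150,u:u+100],None,fx=4,fy=4,interpolation=cv2.INTER_CUBIC)
cv2.imwrite('pics/z3.png',np.hstack([c(t,265,180),c(s,120,120)]))"
```

```text
time: 2.2
ee_pos: [0.4565, -0.1382, 0.1084]
eef_rot: [0.224, 0.975, 0.001, 0.002]
ft_force: [-0.9, -0.2, 0.1]
width: 0.0867
[0.56243968 1.03752826 7.43568377]
```

View pics/z3.png

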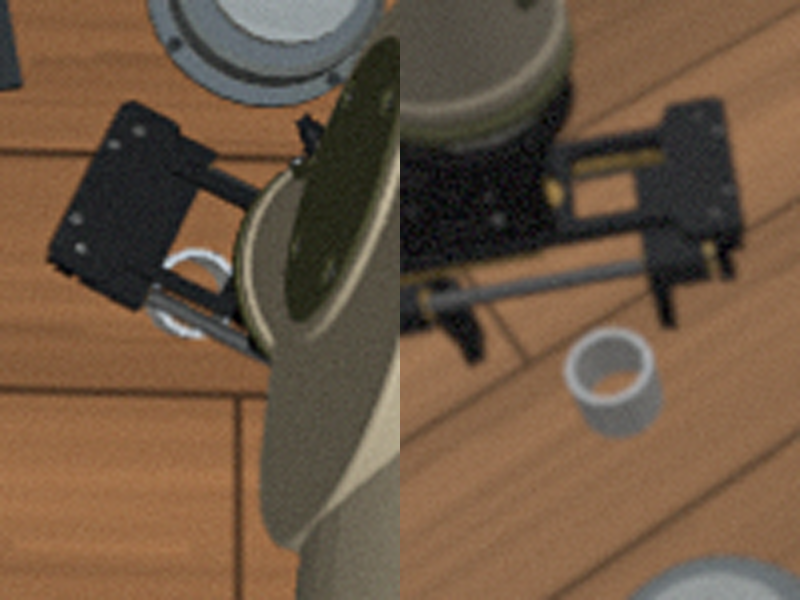

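The gripper is open above the sleeve, which stands undisturbed between the fingers. I correct the offset and go down.

```bash
python3 -m jog '[[0.3,0.5,0,0,0],[0.2,0.5,0,0,0],[0,0,1.5,0,0],[0,0,1.5,0,0],[0,0,1.5,0,0],[0,0,1.2,0,0],[0,0,0.8,0,0],[0,0,0.4,0,0],[0,0,0,0,0],[0,0,0,0,0]]'; python3 -c "
from h import *
print(totool([.4563,-.1264,.034]))"
```

```text
time: 3.3
ee_pos: [0.4621, -0.1204, 0.0426]
eef_rot: [0.221, 0.975, 0.004, 0.007]
ft_force: [0.0, 0.0, 0.5]
width: 0.0872
[ 0.27834308 -0.80396589  0.84517586]
```

```bash
python3 -m jog '[[0.2,-0.6,0.4,0,0],[0,0,0.4,0,0],[0,0,0,0,0],[0,0,0,0,0],[0,0,0,0,0],[0,0,0,0,0],[0,0,0,0,0],[0,0,0,0,0],[0,0,0,0,0],[0,0,0,0,0]]'; python3 -c "
from h import *
print(totool([.4563,-.1264,.034]),r.read_state()['joint_vel'].round(4))"
```

```text
time: 4.3
ee_pos: [0.4585, -0.1255, 0.0351]
eef_rot: [0.221, 0.975, 0.004, 0.008]
ft_force: [0.0, -0.3, -0.3]
width: 0.0872
[ 0.1587569  -0.17292844  0.10694242] [-0.0003  0.001   0.0012 -0.0013  0.0002  0.0007  0.0007]
```

```bash
python3 -m jog '[[0.15,-0.15,0.1,0,0],[0,0,0,0,0],[0,0,0,0,1],[0,0,0,0,1],[0,0,0,0,1],[0,0,0,0,1],[0,0,0,0,1],[0,0,0,0,1],[0,0,0,0,1],[0,0,0,0,1]]' 25; python3 -c "
from h import *
print(totool([.4563,-.1264,.034]))"
```

```text
time: 5.3
ee_pos: [0.4563, -0.1263, 0.034]
eef_rot: [0.221, 0.975, 0.004, 0.008]
ft_force: [-0.1, -0.0, -0.0]
width: 0.0445
[-0.00942529 -0.01013487 -0.00068193]
```

```bash
python3 -m jog '[[0,0,-1,0,1],[0,0,-2,0,1],[0,0,-3,0,1],[0,0,-3,0,1],[0,0,-3,0,1],[-1,0.2,-1,0,1],[-2,0.4,0,0,1],[-2,0.4,0,0,1],[-1,0.2,0,0,1],[0,0,0,0,1]]'; python3 -c "
from h import *
print(totool([.629,-.1727,.15]))"
```

```text
time: 6.3
ee_pos: [0.5138, -0.1441, 0.1763]
eef_rot: [0.222, 0.975, 0.005, 0.009]
ft_force: [0.1, 0.3, -1.1]
width: 0.0446
[-11.57419596   2.3819281    2.84975498]
```

```bash
python3 -m jog '[[-1.5,0.3,0,0,1],[-2.5,0.5,0,0,1],[-2.5,0.5,0,0,1],[-2.5,0.5,0,0,1],[-1.5,0.3,0,0,1],[-0.6,0.2,0.5,0,1],[0,0,0.5,0,1],[0,0,0.5,0,1],[0,0,0,0,1],[0,0,0,0,1]]'; python3 -c "
from h import *
print(totool([.629,-.1727,.15]))"
```

```text
time: 7.3
ee_pos: [0.6187, -0.1715, 0.1612]
eef_rot: [0.225, 0.974, 0.005, 0.004]
ft_force: [-0.4, -0.5, -1.1]
width: 0.0449
[-0.97514386  0.33266712  1.13515606]
```

```bash
python3 -m jog '[[-0.5,0.2,0,0,1],[-0.4,0.1,0.5,0,1],[0,0,0.5,0,1],[0,0,0,0,1],[0,0,0,0,1],[0,0,0,0,1],[0,0,0,0,1],[0,0,0,0,1],[0,0,0,0,1],[0,0,0,0,1]]'; python3 -c "
from h import *
s=r.read_state();print(totool([.629,-.1727,.15]),R.from_quat(s['eef_rot']).as_matrix()[:,2])
t=snap('top','top2.png');s=snap('scene','scene2.png')
t=cv2.imread('pics/top2.png');s=cv2.imread('pics/scene2.png')
c=lambda i,u,v:cv2.resize(i[v:v+110,u:u+80],None,fx=5,fy=5,interpolation=cv2.INTER_CUBIC)
cv2.imwrite('pics/z4.png',np.hstack([c(t,295,115),c(s,155,220)]))"
```

```text
time: 8.3
ee_pos: [0.6287, -0.1725, 0.1513]
eef_rot: [0.225, 0.974, 0.005, 0.005]
ft_force: [-0.5, -0.1, -0.0]
width: 0.0448
[-0.03359601 -0.00185459  0.13385696] [ 0.01200048  0.00818172 -0.99989452]
```

View pics/z4.png

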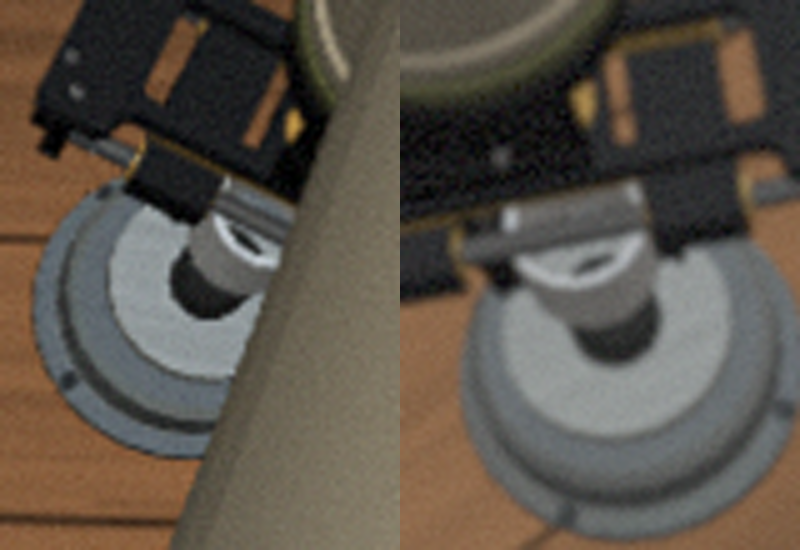

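The sleeve is held upright over the post in both views, with the post visible under it and roughly concentric. I lower it gently and watch the force.

```bash
python3 -m jog '[[0,0,0.3,0,1],[0,0,0.4,0,1],[0,0,0.4,0,1],[0,0,0.4,0,1],[0,0,0.4,0,1],[0,0,0.4,0,1],[0,0,0.4,0,1],[0,0,0,0,1],[0,0,0,0,1],[0,0,0,0,1]]'; python3 -c "
from h import *
print(totool([.629,-.1727,.089]))"
```

```text
time: 9.4
ee_pos: [0.6287, -0.1722, 0.1212]
eef_rot: [0.225, 0.974, 0.005, 0.004]
ft_force: [0.4, 0.2, -0.5]
width: 0.0446
[-0.02766332 -0.07452147  3.22192433]
```

```bash
python3 -m jog '[[0,-0.05,0.3,0,1],[0,0,0.3,0,1],[0,0,0.3,0,1],[0,0,0.3,0,1],[0,0,0.2,0,1],[0,0,0.2,0,1],[0,0,0.2,0,1],[0,0,0,0,1],[0,0,0,0,1],[0,0,0,0,1]]'; python3 -c "
from h import *
print(totool([.629,-.1727,.089]))"
```

```text
time: 10.4
ee_pos: [0.6289, -0.1726, 0.1019]
eef_rot: [0.225, 0.974, 0.005, 0.005]
ft_force: [-0.1, 0.5, -0.0]
width: 0.0444
[-0.00395254 -0.021629    1.29250793]
```

```bash
python3 -m jog '[[0,0,0.3,0,1],[0,0,0.3,0,1],[0,0,0.2,0,1],[0,0,0.2,0,1],[0,0,0.1,0,1],[0,0,0,0,1],[0,0,0.1,0,1],[0,0,0,0,1],[0,0,0,0,1],[0,0,0,0,1]]'; python3 -c "
from h import *
print(totool([.629,-.1727,.089]))"
```

```text
time: 11.4
ee_pos: [0.6293, -0.1726, 0.0893]
eef_rot: [0.225, 0.974, 0.005, 0.005]
ft_force: [-0.6, -0.1, 0.0]
width: 0.0449
[ 0.02082037 -0.02551032  0.03160691]
```

Within 1 mm of the deck with no force yet, so I seat it in small steps.

```bash
python3 -m jog '[[0,0,0.05,0,1],[0,0,0,0,1],[0,0,0.05,0,1],[0,0,0,0,1],[0,0,0,0,1],[0,0,0,0,1],[0,0,0,0,1],[0,0,0,0,1],[0,0,0,0,1],[0,0,0,0,1]]'
```

```text
time: 12.4
ee_pos: [0.6293, -0.1725, 0.0892]
eef_rot: [0.225, 0.974, 0.006, 0.005]
ft_force: [-0.7, -0.2, 1.0]
width: 0.0446
```

```bash
python3 -m jog '[[0,0,0.1,0,1],[0,0,0.1,0,1],[0,0,0.1,0,1],[0,0,0,0,1],[0,0,0,0,1],[0,0,0,0,1],[0,0,0,0,1],[0,0,0,0,1],[0,0,0,0,1],[0,0,0.1,0,1]]'
```

```text
time: 13.4
ee_pos: [0.6295, -0.1726, 0.0891]
eef_rot: [0.225, 0.974, 0.007, 0.005]
ft_force: [-8.7, 3.7, 18.2]
width: 0.0446
```

Firm contact at z=0.0891, which matches the expected seat height. I relax the push and open slowly, then retreat upward.

```bash
python3 -m jog '[[0,0,0,0,1],[0,0,0,0,1],[0,0,0,0,0.4],[0,0,0,0,0.3],[0,0,0,0,0],[0,0,0,0,0],[0,0,0,0,0],[0,0,0,0,0],[0,0,0,0,0],[0,0,0,0,0]]'; python3 -m jog '[[0,0,-0.5,0,0],[0,0,-1,0,0],[0,0,-2,0,0],[0,0,-3,0,0],[0,0,-3,0,0],[0,0,-3,0,0],[1,2,-1,0,0],[2,4,0,0,0],[2,4,0,0,0],[2,4,0,0,0]]'; python3 -c "
from h import *
print(totool([.5415,.1854,.2]))"
```

```text
time: 14.4
ee_pos: [0.6294, -0.1725, 0.0881]
eef_rot: [0.225, 0.974, 0.006, 0.005]
ft_force: [-0.5, -0.8, -0.5]
width: 0.0862
time: 15.4
ee_pos: [0.6258, -0.0239, 0.2389]
eef_rot: [0.233, 0.973, 0.005, 0.009]
ft_force: [0.5, -0.8, -0.2]
width: 0.0875
[17.04430132 14.79222318  3.84755871]
```

```bash
python3 -m jog '[[2.5,2.2,0,0,1],[2.5,2.2,0,0,1],[2.5,2.2,0,0,1],[2.5,2.2,0,0,1],[2.5,2.2,0,0,1],[1.5,1.3,0,0,1],[0.8,0.7,0.5,0,1],[0,0,0.5,0,1],[0,0,0,0,1],[0,0,0,0,1]]' 30; python3 -c "
from h import *
print(totool([.5415,.1854,.2]))
t=snap('top','top3.png');s=snap('scene','scene3.png')
t=cv2.imread('pics/top3.png');s=cv2.imread('pics/scene3.png')
c=lambda i,u,v,k:cv2.resize(i[v:v+300//k,u:u+400//k],None,fx=k,fy=k,interpolation=cv2.INTER_CUBIC)
cv2.imwrite('pics/z5.png',np.vstack([np.hstack([c(t,292,142,5),c(s,160,250,5)]),np.hstack([c(t,105,115,4),c(s,280,70,4)])]))"
```

```text
time: 16.4
ee_pos: [0.5498, 0.1711, 0.2356]
eef_rot: [0.229, 0.973, 0.008, 0.012]
ft_force: [0.4, -0.7, -0.8]
width: 0.0151
[1.45090175 0.83637613 3.54935998]
```

View pics/z5.png

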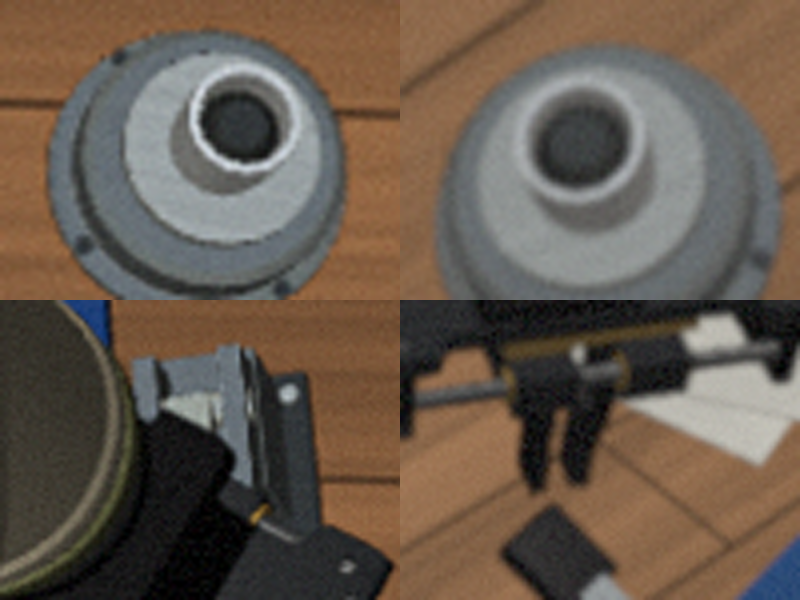

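The sleeve stands around the post on the deck in both views, with its rim centred at crop (246,121) top and (581,137) scene. The closed fingers are above the pad. I correct the offset, finish closing and go down to just above the pad.

```bash
python3 -m jog '[[0.7,0.4,0.5,0,1],[0.6,0.4,1,0,1],[0,0,1,0,1],[0,0,1,0,1],[0,0,1,0,1],[0,0,0.8,0,1],[0,0,0,0,1],[0,0,0,0,1],[0,0,0,0,1],[0,0,0,0,1]]'; python3 -c "
from h import *
print(totool([.5415,.1854,.128]))
t=r.camera('top');s=r.camera('scene')
print(pix2w(t,292+246/5-.4,142+121/5-.4,.095),pix2w(s,160+181/5-.4,250+137/5-.4,.095))"
```

```text
time: 17.5
ee_pos: [0.5434, 0.1841, 0.1778]
eef_rot: [0.231, 0.973, 0.008, 0.012]
ft_force: [-1.7, -0.4, 1.9]
width: 0.0007
[ 0.32516874 -0.07120247  4.9740025 ]
[ 0.62932569 -0.17241822  0.095     ] [ 0.62951463 -0.17111611  0.095     ]
```

```bash
python3 -m jog '[[0.2,0,0.3,0,1],[0,0,0.3,0,1],[0,0,0.3,0,1],[0,0,0.3,0,1],[0,0,0.3,0,1],[0,0,0.3,0,1],[0,0,0.3,0,1],[0,0,0.3,0,1],[0,0,0.3,0,1],[0,0,0.3,0,1]]'; python3 -m jog '[[0,0,0.3,0,1],[0,0,0.3,0,1],[0,0,0.3,0,1],[0,0,0.2,0,1],[0,0,0,0,1],[0,0,0,0,1],[0,0,0,0,1],[0,0,0,0,1],[0,0,0,0,1],[0,0,0,0,1]]';python3 -c "
from h import *
print(totool([.5415,.1854,.128]))"
```

```text
time: 18.6
ee_pos: [0.5417, 0.185, 0.1458]
eef_rot: [0.231, 0.973, 0.008, 0.011]
ft_force: [-3.1, 0.2, 5.1]
width: 0.0008
time: 19.6
ee_pos: [0.5406, 0.1848, 0.1332]
eef_rot: [0.231, 0.973, 0.007, 0.01]
ft_force: [-2.7, -1.2, 6.1]
width: 0.0004
[-0.04312541  0.08054812  0.52213149]
```

```bash
python3 -m jog '[[0,0,0.2,0,1],[0,0,0.2,0,1],[0,0,0.1,0,1],[0,0,0,0,1],[0,0,0,0,1],[0,0,0,0,1],[0,0,0,0,1],[0,0,0,0,1],[0,0,0,0,1],[0,0,0,0,1]]';python3 -c "
from h import *
print(totool([.5415,.1854,.128]))
t=snap('top','top4.png');s=snap('scene','scene4.png')
s=cv2.imread('pics/scene4.png')
cv2.imwrite('pics/z6.png',cv2.resize(s[100:230,270:410],None,fx=4,fy=4,interpolation=cv2.INTER_CUBIC))"
```

```text
time: 20.6
ee_pos: [0.5404, 0.1847, 0.1283]
eef_rot: [0.231, 0.973, 0.008, 0.009]
ft_force: [-3.4, -1.6, 7.0]
width: 0.0003
[-0.07155866  0.11139571  0.02924757]
```

View pics/z6.png

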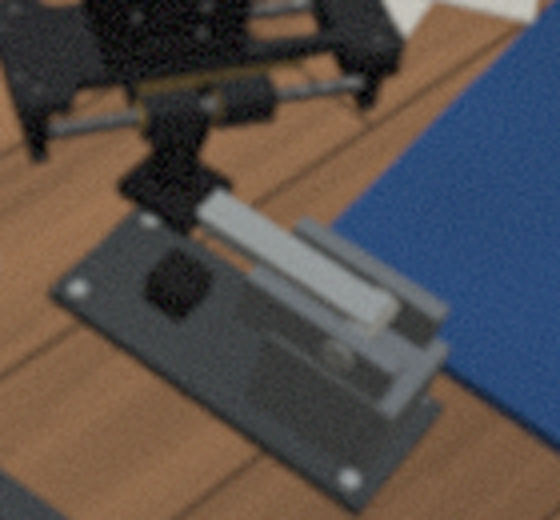

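The lever looks parallel to the cheek tops, with the fingertips on the pad (crop about (175,190)). I hold, watching for creep.

```bash
Z='z'; for i in 1 2 3 4; do python3 -m jog '[[0,0,0,0,1],[0,0,0,0,1],[0,0,0,0,1],[0,0,0,0,1],[0,0,0,0,1],[0,0,0,0,1],[0,0,0,0,1],[0,0,0,0,1],[0,0,0,0,1],[0,0,0,0,1]]'|grep -E 'time|pos|force'; done; python3 -c "
from h import *
s=r.camera('scene')
for z in(.09,.106,.12): print(z,(w2pix(s,[.5415,.1854,z])-[270,100])*4)"
```

```text
time: 21.7
ee_pos: [0.5404, 0.1847, 0.1288]
ft_force: [-2.9, 0.5, 6.3]
time: 22.7
ee_pos: [0.5404, 0.1847, 0.1293]
ft_force: [-4.0, -0.2, 5.4]
time: 23.7
ee_pos: [0.5404, 0.1847, 0.1297]
ft_force: [-2.8, -0.5, 6.7]
time: 24.7
ee_pos: [0.5405, 0.1847, 0.1301]
ft_force: [-2.7, -0.4, 6.4]
0.09 [164.47860569 198.85455482]
0.106 [168.40847872 179.72625339]
0.12 [171.94928147 162.45663257]
```

The pose creeps up 0.4 mm/s, so I trim it down 1 mm, hold 3 s more, check and hand in.

```bash
python3 -m jog '[[0,0,0.1,0,1],[0,0,0.05,0,1],[0,0,0,0,1],[0,0,0,0,1],[0,0,0,0,1],[0,0,0,0,1],[0,0,0,0,1],[0,0,0,0,1],[0,0,0,0,1],[0,0,0,0,1]]'; for i in 1 2 3; do python3 -m jog '[[0,0,0,0,1],[0,0,0,0,1],[0,0,0,0,1],[0,0,0,0,1],[0,0,0,0,1],[0,0,0,0,1],[0,0,0,0,1],[0,0,0,0,1],[0,0,0,0,1],[0,0,0.02,0,1]]'|grep -E 'time|pos|force'; done; python3 -c "
from h import *
t=snap('top','top5.png');s=snap('scene','scene5.png')
cv2.imwrite('pics/z7.png',np.hstack([cv2.resize(cv2.imread('pics/top5.png')[100:280,120:380],(520,360)),cv2.resize(cv2.imread('pics/scene5.png')[100:220,270:363],(279,360))]))"
```

```text
time: 25.75
ee_pos: [0.5405, 0.1846, 0.1289]
eef_rot: [0.232, 0.973, 0.01, 0.007]
ft_force: [-3.2, -1.2, 6.6]
width: 0.0006
time: 26.75
ee_pos: [0.5405, 0.1846, 0.1292]
ft_force: [-2.9, -0.9, 7.1]
time: 27.75
ee_pos: [0.5405, 0.1846, 0.1294]
ft_force: [-3.6, -0.9, 7.0]
time: 28.75
ee_pos: [0.5405, 0.1846, 0.1297]
ft_force: [-2.7, -0.6, 7.1]
```

View pics/z7.png

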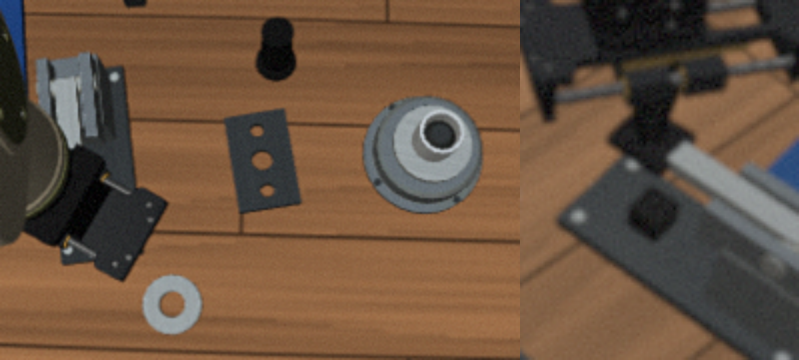

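The sleeve is home around the post (view pixel (440,130)). The flange, plate and handle haven't moved, and the fingertips hold the lever level. Handing in.

```bash
python3 -c "
from bench import r
print(r.close_job(), r.read_state()['ee_pos'], r.read_state()['ft_force'])"
```

```text
the job is handed in; nothing more can be done
the job is handed in; nothing more can be done
```

The sleeve is home on the spindle's post and released. The run lever was held at about level for roughly 8 s and was still pressed when I handed the job in, at about 29 s. No verdict was reported.

- **Sleeve:** I gripped it at 25 N and lowered it over the post in small steps. The last force reading while seating was about 20 N in all (18 N of it upward), with the tool at the expected seat height. After release, the two cameras put the rim centre at (0.629, -0.172) and (0.630, -0.171), within 2 mm of the seat at (0.629, -0.173). The last picture shows it upright on the deck.
- **Lever:** I pressed it with closed fingertips. The last readings were 7 N upward and fingertip height 0.1077 m against 0.106 m for level, so a lever angle of about 0.34 rad.
- **Bystanders:** the flange, plate and handle look unmoved in the last picture.

**Checks that were off:**
- The arm crept up about 0.3–0.5 mm/s while holding, so I trimmed it down 1–2 mm once.
- My rough reading of the pad in one picture suggested it was about 9 mm lower than level (around 0.42 rad, near the edge of the band). The edge was hard to see, so I trusted the measured tool height.
- The tool picked up about 1 degree of tilt on the way. The moves cannot correct that, and it caused no visible trouble.
- A state reading I asked for after hand-in returned nothing, so I have no final numbers from that last second.

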